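Refit a key-blank magazine into its tight rack

ROBOT

A 6-joint arm with a two-finger parallel gripper is mounted at the origin on the work surface. World frame = base frame: x ahead of the robot, y to its left, z up, the work surface at z = 0. Lengths are in m, angles in degrees, forces in N, time in s.
With the tool pointing down it reaches from about 0.425 to 1.125 m from the base axis. Payload 14.9 kg.
Tool frame: the origin (TCP) lies on the mounting face of the last link; the fingertips stand 191 mm ahead of it and the grasp point (between the pads) lies 172 mm ahead of it; z points along the fingers, y is the line along which they close (so a half turn about z gives the same grasp; the last joint's range is limited). The gripper opens to 91 mm and grips with 3 to 60 N. Pads are 32 mm wide; open, the fingers measure 118 mm over their backs; the gripper's body (76 mm by 178 mm) begins 60 mm behind the grasp point.
Start: joints at [-79.2, 21.709, 99.362, -0, 58.929, -1.908], TCP at [0.154, -0.683, 0.405] pointing down, gripper open.
Joint ranges: [-158.91, 158.91], [-42.39, 125.64], [0.06, 152.35], [-60.88, 240.88], [17.5, 164.5], [-176.32, 176.32]. Speed limits (degrees/s): [108.29, 108.29, 136.94, 180, 180, 180].

INTERFACE

Orientations are given as a 3x3 rotation matrix whose columns are the frame's x, y, z axes.
In Python, from bench import manip gives the robot as it stands.
- The arm moves only by the shell command python3 -m creep 'ROWS'. ROWS is JSON, a list of rows, each an object with "slide": the shift along the tool's x, y, z in units of 40 mm (1.0 is 40 mm), a list of three; "roll": the turn about the tool's z in units of 10 degrees (1.0 is 10 degrees); "claw": the finger opening in mm, from 0 to 91.2. A call has 1 to 20 rows; each row is the pose to reach, as a shift and turn from the pose commanded when the call began, along the tool's axes at that moment; what a row does not reach only later rows make up. A row lasts 1/8 s, in which the tool goes at most 62.5 mm and 10.7 degrees, less where a joint would pass 70% of its speed; a pose out of reach is approached as far as the arm can. A call with a gripper value outside its range is refused whole. The fingers move at their own pace and stop on an object; the grip force is fixed at half the most. Time passes only in rows, so rows that repeat a pose let the fingers close. It gives the time, the measured TCP pose, the force, the opening and the grip force at its end, in the units of the state.
- manip.observe(): the state, without advancing time (a new reading comes with each control period).
- manip.read_camera(name): name is "scene" or "side" or "wrist"; returns a dict with "pixels" (480x640x3 uint8, red, green, blue), "camera_matrix" (3x3 intrinsics, pixels), "extrinsics" (4x4, takes a point from camera to world coordinates); the wrist camera has in their place "tool_from_camera" (4x4, takes a point from camera to tool coordinates, whose origin is the TCP and whose axes are the flange's). Camera axes: x right, y down, z forward; pixel columns grow to the right and rows downward; lengths in m; the calibration is good to about 2 mm. A picture is of the moment at which its call begins: read the wrist's pose just before it. There is no depth.
- manip.finish_job(): hands the job in; it is judged then, once.
The state is a dict: "clock": time; "q": joint angles; "dq": joint speeds; "tau": joint torques, N m; "position": TCP position; "eef_rot": TCP orientation; "wrist_force": force on the tool from outside, world axes, zero at the start; "torque": the same for the moment, N m; "finger_gap": opening from 0.0 (shut) to 1.0 (fully open); "grip_force": force on a finger pad.
Only numpy, scipy, OpenCV 4.12 (cv2) and the standard library are available. Lean on these libraries where they do the work, as an engineer would, in place of code of your own. Each camera call takes 0.05 s, during which the arm holds its last target. There are 200 camera calls.

TASK

Put the blue key-blank magazine back into the rack directly to the left (as seen from the robot, on the side of the red end cheek) of the orange one. The row is closed up, so nudge the magazines apart along the rack, without taking any of them out and without pressing the sprung end pads more than about half-way in, then slide the blue one gently down into the gap until it stands fully home and upright in line with the others, and let go; leave the other things on the bench alone.

Things in the scene. Friction and masses are not known exactly. Their poses are not given: they have to be found in the camera images.
- rack: Fixed dark steel base plate of the rack, 90 (x) by 290 (y) by 10 mm high; origin at the centre of its underside. Its y axis runs along the row to the left (seen from the robot). On it is clamped a frame with two end cheeks 65 mm above the bench (red at +y, grey at -y), up to 25 mm off the plate's centre along y; this offset is NOT measured: find the row's ends by feel.
- rack_top (a point): Centre of the plate's top, 10 mm above the bench, where the magazines stand. Two lips 5 mm high run along the row, inner faces 61 mm apart; above them front and back of the row are open, so fingers can reach down there. Between the free end pads of the frame there are 181 mm: room for six magazines (180 mm) and 1 mm over, plus what the pads give.
- pad_left (a joint): Travel of the sprung pad on the red (+y) cheek, facing the row: 0 free, grows as the row presses it outward, 0.004 m is its stop; spring 5 N per mm, returns when released. Keep it below 0.0025 m (12 N). The pad's position along the rack is not given, only this travel.
- pad_right (a joint): The same for the pad on the grey (-y) cheek, which moves to -y.
- mag_blue_mid (a point): Centre of the loose blue magazine, standing on the bench right of the rack. All six are alike: rigid boxes 55 mm deep (own x), 30 mm thick (own y), 70 mm tall, about 0.1 kg, centre 35 mm above the sole; the lowest 12 mm taper to a 27 mm thick foot. Brass key bows show 6 mm above the top. Grip from above across the 55 mm. Home: own x axis along the rack's x.
- mag_orange_mid (a point): Centre of the orange magazine, one of the three inner ones of the row of five (which place varies). In the rack the magazines stand side by side along y, centres 45 mm above the bench, almost touching (0.2 mm), free to slide along y; dragging up to four takes about 1 to 5 N. The row starts 1 to 30 mm from each pad.
- mag_black_mid (a point): Centre of the black magazine, at the grey-cheek (-y) end of the row.
- mag_white_mid (a point): Centre of the white magazine, one of the three inner ones.
- mag_yellow_mid (a point): Centre of the yellow magazine, one of the three inner ones.
- mag_green_mid (a point): Centre of the green magazine, at the red-cheek (+y) end of the row.
- padlock: Bystander: brass padlock lying flat, 85 by 45 by 24 mm, origin at the underside of its body.
- lock_cylinder: Bystander: steel lock cylinder, 50 by 17 by 30 mm, origin at its underside.
- screwdriver: Bystander: screwdriver lying on the bench, about 200 mm long, origin at its underside.
- spray_can: Bystander: yellow spray can, 52 mm across, 150 mm tall, origin at its underside.
- pin_cup: Bystander: small steel cup, 70 mm across, 40 mm tall, origin at its underside.
Mind the look-alikes: they are no part of the job. Leave any purple look-alike of the part that bears mag_orange_mid alone. There is more than one size of the part that bears mag_blue_mid; the job needs the largest.

How it is judged (in metres and radians):
On the way:
1. the row has been opened directly left of the orange magazine, wide enough for another one ((y of mag_black_mid in the frame of mag_orange_mid below 0 m or y of mag_black_mid in the frame of mag_orange_mid above 0.0585 m) and (y of mag_white_mid in the frame of mag_orange_mid below 0 m or y of mag_white_mid in the frame of mag_orange_mid above 0.0585 m) and (y of mag_yellow_mid in the frame of mag_orange_mid below 0 m or y of mag_yellow_mid in the frame of mag_orange_mid above 0.0585 m) and (y of mag_green_mid in the frame of mag_orange_mid below 0 m or y of mag_green_mid in the frame of mag_orange_mid above 0.0585 m)), for 0.1 s.
At the end, for the whole second after the job is handed in: All six magazines stand on the rack plate (centres 45 mm above the bench, +/- 2 mm; upright within 0.05 rad; within 6 mm of the rack's centre line), the blue one the next on the red-cheek side of the orange one (centres 28 to 35 mm apart), in line with the rack within 0.06 rad, released and at rest (y of mag_blue_mid in the frame of mag_orange_mid between 0.028 and 0.035 m and angle between the x axis of mag_blue_mid and the x axis of rack, either way round below 0.06 rad and z of mag_orange_mid in the frame of rack between 0.0425 and 0.047 m and angle between each of mag_orange_mid, mag_black_mid, mag_white_mid, mag_yellow_mid, mag_green_mid, mag_blue_mid's own z axis and vertical below 0.05 rad and x of mag_orange_mid in the frame of rack between -0.006 and 0.006 m and z of mag_black_mid in the frame of rack between 0.0425 and 0.047 m and x of mag_black_mid in the frame of rack between -0.006 and 0.006 m and z of mag_white_mid in the frame of rack between 0.0425 and 0.047 m and x of mag_white_mid in the frame of rack between -0.006 and 0.006 m and z of mag_yellow_mid in the frame of rack between 0.0425 and 0.047 m and x of mag_yellow_mid in the frame of rack between -0.006 and 0.006 m and z of mag_green_mid in the frame of rack between 0.0425 and 0.047 m and x of mag_green_mid in the frame of rack between -0.006 and 0.006 m and z of mag_blue_mid in the frame of rack between 0.0425 and 0.047 m and x of mag_blue_mid in the frame of rack between -0.006 and 0.006 m and linear speed of mag_blue below 0.01 m/s); the robot touches nothing.
It fails at once if a sprung end pad was squashed (pressed more than 2.5 of its 4 mm) (value of joint any of pad_left, pad_right above 0.0025 m).
It fails at once if a magazine of the row was lifted out or tipped over (z of any of mag_orange_mid, mag_black_mid, mag_white_mid, mag_yellow_mid, mag_green_mid in the frame of rack above 0.06 m or angle between any of mag_orange_mid, mag_black_mid, mag_white_mid, mag_yellow_mid, mag_green_mid's own z axis and vertical above 0.4 rad).
It fails at once if the blue magazine was rammed onto the rack (over 40 N) (contact force between mag_blue and rack above 40 N).
It fails at once if the blue magazine was rammed onto another magazine (over 40 N) (contact force between mag_blue and mag_orange above 40 N or contact force between mag_blue and mag_black above 40 N or contact force between mag_blue and mag_white above 40 N or contact force between mag_blue and mag_yellow above 40 N or contact force between mag_blue and mag_green above 40 N).
It fails at once if a bystander was moved more than 30 mm (distance of any of padlock, lock_cylinder, screwdriver, spray_can, pin_cup from where it was at the start of the episode above 0.03 m).
It also fails if it takes over 56 s, if anything falls off the work surface, if the arm or the gripper's body presses on something with over 40 N, if the wrist force passes 120 N, or if a joint passes its speed limit or range.

## Working session

There is one attempt and no reset: what is moved stays moved. The work goes in short steps, Python scripts to look and compute and a shell command to move; the robot and the scene stay as the last step left them, time stands still between calls to the robot, and variables do not carry over. Pictures are saved under pics/ and viewed, at most 10 in all, crops included, and the job is handed in when it is done.

```bash
mkdir -p pics
python3 - <<'E'
from bench import manip
import cv2
s=manip.observe();print(s)
for n in("scene","side","wrist"):
    c=manip.read_camera(n);cv2.imwrite(f"pics/{n}0.png",c["pixels"][:,:,::-1])
    print(n,{k:v for k,v in c.items() if k!="pixels"})
E
```

```text
{'clock': 0.0, 'q': array([-7.92009824e+01,  2.17380164e+01,  9.93938176e+01, -1.94783716e-03,
        5.89288719e+01, -1.90962064e+00]), 'dq': array([ 0.01636321,  0.06508412, -0.03326215,  0.06413795, -0.04465118,
        0.07943035]), 'tau': array([-6.85569219e-03, -7.63732052e+01, -4.34373450e+01,  6.48165308e-02,
        4.25894978e-02, -6.42280520e-05]), 'position': array([ 0.15393451, -0.68268371,  0.40410972]), 'eef_rot': array([[ 9.75497525e-01,  2.20010289e-01, -2.27119083e-04],
       [ 2.20010406e-01, -9.75496976e-01,  1.03529906e-03],
       [ 6.22246666e-06, -1.05990023e-03, -9.99999438e-01]]), 'wrist_force': array([ 0.84008004, -0.1832719 ,  0.61966083]), 'torque': array([-0.00922464, -0.01281453,  0.0058891 ]), 'grip_force': 0.0, 'finger_gap': 0.9979100914026077}
scene {'camera_matrix': array([[485.20419114,   0.        , 324.04012106],
       [  0.        , 485.20419114, 236.7384215 ],
       [  0.        ,   0.        ,   1.        ]]), 'extrinsics': array([[ 0.63859271,  0.60907438, -0.47034854,  0.94729974],
       [ 0.76935907, -0.51873821,  0.37282341, -0.311505
[... 407 characters left out ...]
4587228,  0.73467718, -0.61377032],
       [-0.00207646, -0.75074709, -0.66058648,  0.62137326],
       [ 0.        ,  0.        ,  0.        ,  1.        ]])}
wrist {'camera_matrix': array([[368.19619404,   0.        , 317.10299756],
       [  0.        , 368.19619404, 243.0675445 ],
       [  0.        ,   0.        ,   1.        ]]), 'tool_from_camera': array([[ 6.40131297e-05, -9.65627506e-01, -2.59929826e-01,
         7.45096505e-02],
       [ 9.99999874e-01,  1.91200754e-04, -4.64031342e-04,
        -5.97603479e-04],
       [ 4.97780207e-04, -2.59929764e-01,  9.65627397e-01,
         1.99256604e-02],
       [ 0.00000000e+00,  0.00000000e+00,  0.00000000e+00,
         1.00000000e+00]])}
```

View pics/scene0.png

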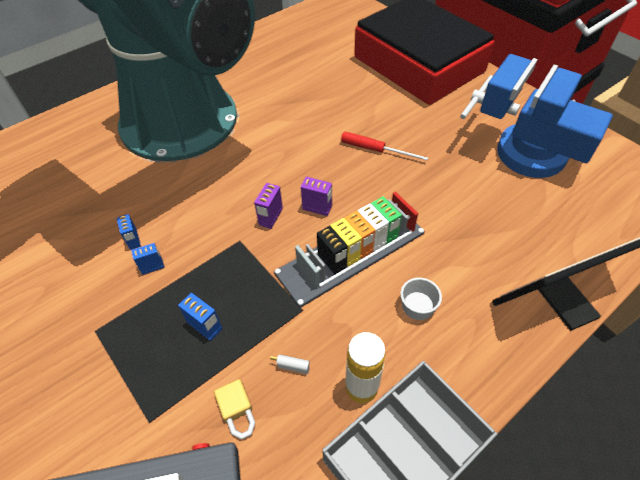

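View pics/side0.png

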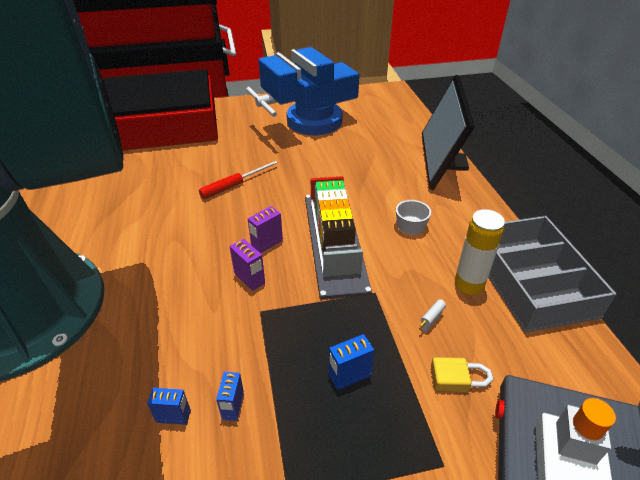

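The scene view shows the row as black, yellow, orange, white, green. The blue one therefore goes between orange and white. The big blue magazine is on the mat, at about (200,310) in scene and (350,348) in side; the two smaller blues and the purples are look-alikes.

```bash
cat > h.py <<'E'
import numpy as np
from bench import manip
def fixed(n):
    c=manip.read_camera(n); return c["camera_matrix"],c["extrinsics"],c["pixels"]
def wrist():
    s=manip.observe(); c=manip.read_camera("wrist")
    T=np.eye(4);T[:3,:3]=s["eef_rot"];T[:3,3]=s["position"]
    return c["camera_matrix"],T@c["tool_from_camera"],c["pixels"]
def pt(K,E,uv,z):
    d=E[:3,:3]@np.linalg.solve(K,[*uv,1]); return E[:3,3]+d*(z-E[2,3])/d[2]
def pix(K,E,p):
    q=K@(E[:3,:3].T@(np.array(p)-E[:3,3])); return q[:2]/q[2]
def totool(v,R): return R.T@np.array(v)/0.04
E
python3 - <<'E'
from h import *
np.set_printoptions(precision=4,suppress=True)
K,E,p=fixed("scene")
for n,uv,z in[("pl1",(277,272),.01),("pl2",(301,302),.005),("pl3",(424,232),.01),("bluetop",(198,305),.073),("orangetop",(360,230),.083)]:print(n,pt(K,E,uv,z))
K,E,p=fixed("side")
for n,uv,z in[("pl1",(322,293),.01),("pl2",(370,290),.01),("bluetop",(352,347),.073),("orangetop",(335,205),.083)]:print(n,pt(K,E,uv,z))
E
```

```text
pl1 [ 0.5131 -0.0797  0.01  ]
pl2 [ 0.5884 -0.0831  0.005 ]
pl3 [0.6235 0.1923 0.01  ]
bluetop [ 0.518  -0.2335  0.073 ]
orangetop [0.5794 0.0612 0.083 ]
pl1 [ 0.5089 -0.0778  0.01  ]
pl2 [ 0.591  -0.0884  0.01  ]
bluetop [ 0.5166 -0.2387  0.073 ]
orangetop [0.5641 0.065  0.083 ]
```

View pics/wrist0.png

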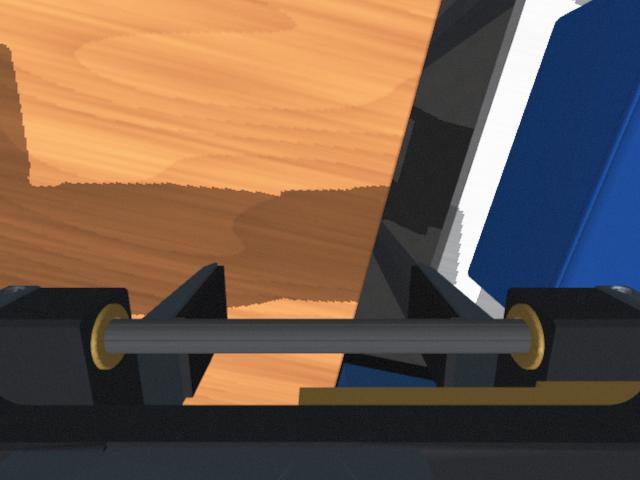

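Wrist view: the blue on the right is a bin or bench item, so nothing useful yet. I'll move above the blue magazine with the tool x axis along the rack, and look from there.

```bash
python3 -m creep '[{"slide":[3,-2,0],"roll":-2,"claw":91},{"slide":[6,-4,0],"roll":-4,"claw":91},{"slide":[10.8,-7.4,0],"roll":-7,"claw":91},{"slide":[10.8,-7.4,0],"roll":-7,"claw":91},{"slide":[10.8,-7.4,0],"roll":-7,"claw":91},{"slide":[10.8,-7.4,0],"roll":-7,"claw":91},{"slide":[10.8,-7.4,0],"roll":-7,"claw":91},{"slide":[10.8,-7.4,0],"roll":-7,"claw":91},{"slide":[10.8,-7.4,0],"roll":-7,"claw":91},{"slide":[10.8,-7.4,0],"roll":-7,"claw":91},{"slide":[10.8,-7.4,0],"roll":-7,"claw":91},{"slide":[10.8,-7.4,0],"roll":-7,"claw":91},{"slide":[10.8,-7.4,0],"roll":-7,"claw":91}]'
python3 - <<'E'
from h import *
import cv2
K,E,p=wrist();cv2.imwrite("pics/w1.png",p[:,:,::-1]);np.savez("w1.npz",K=K,E=E)
s=manip.observe();print(s["clock"],s["position"],s["eef_rot"],s["q"])
E
```

```text
clock: 1.88
position: [0.5098, -0.2997, 0.4048]
eef_rot: [[0.128, 0.992, 0.0], [0.992, -0.128, -0.0], [-0.0, 0.0, -1.0]]
wrist_force: [-0.2, -0.0, 0.8]
finger_gap: 1.004
grip_force: 0.0
1.925 [ 0.50988894 -0.29962542  0.40477362] [[ 1.27880319e-01  9.91789606e-01  3.60630592e-05]
 [ 9.91789606e-01 -1.27880318e-01 -2.92505734e-05]
 [-2.43986592e-05  3.95075399e-05 -9.99999999e-01]] [-3.26975818e+01  1.20521165e+01  1.12188852e+02 -3.55833828e-04
  5.57563877e+01 -2.53502605e+01]
```

View pics/w1.png

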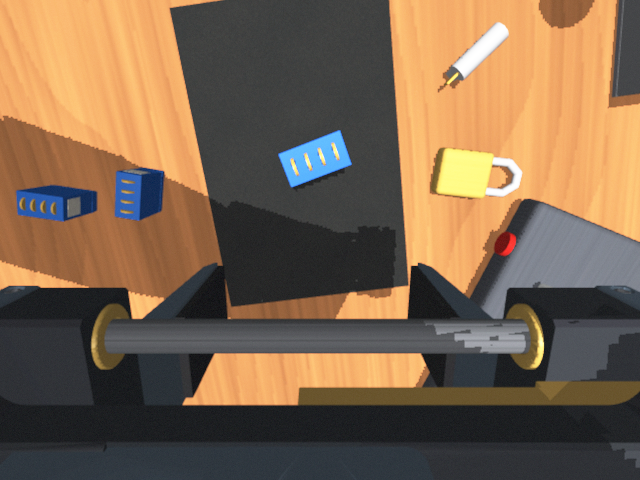

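The blue magazine's top has corners at about (279,154), (340,131), (351,163), (291,187). Next, look over the rack.

```bash
python3 -m creep '[{"slide":[2,0.1,0],"roll":0,"claw":91},{"slide":[4,0.2,0],"roll":0,"claw":91},{"slide":[6.5,0.35,0],"roll":0,"claw":91},{"slide":[6.5,0.35,0],"roll":0,"claw":91},{"slide":[6.5,0.35,0],"roll":0,"claw":91},{"slide":[6.5,0.35,0],"roll":0,"claw":91},{"slide":[6.5,0.35,0],"roll":0,"claw":91}]'
python3 - <<'E'
from h import *
import cv2
np.set_printoptions(precision=4,suppress=True)
d=np.load("w1.npz")
c=np.array([pt(d["K"],d["E"],uv,.07) for uv in[(279,154),(340,131),(351,163),(291,187)]])
print(c,c.mean(0),np.linalg.norm(np.roll(c,-1,0)-c,axis=1))
v=c[1]+c[2]-c[0]-c[3];print("long axis deg",np.degrees(np.arctan2(v[1],v[0])))
K,E,p=wrist();cv2.imwrite("pics/w2.png",cv2.resize(p[0:330,100:540,::-1],(800,600),interpolation=cv2.INTER_CUBIC));np.savez("w2.npz",K=K,E=E)
E
```

```text
clock: 2.8
position: [0.5571, -0.0442, 0.4047]
eef_rot: [[0.128, 0.992, -0.0], [0.992, -0.128, -0.0], [-0.0, -0.0, -1.0]]
wrist_force: [0.3, -0.6, -0.2]
finger_gap: 1.001
grip_force: 0.0
[[ 0.4879 -0.2301  0.07  ]
 [ 0.5402 -0.2184  0.07  ]
 [ 0.5465 -0.245   0.07  ]
 [ 0.4938 -0.2584  0.07  ]] [ 0.5171 -0.238   0.07  ] [0.0536 0.0274 0.0544 0.0289]
long axis deg 13.405994881028631
```

View pics/w2.png

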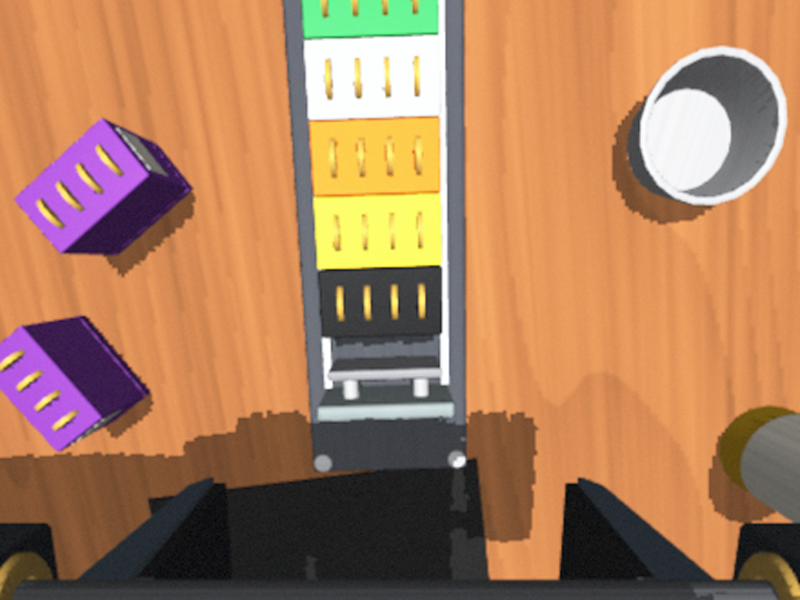

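The view over the rack (crop scale 0.55, offset 100) shows the boundaries green/white at y≈38, white/orange at 118, orange/yellow at 194, yellow/black at 268, and the black end at 336. The right pad is a few mm beyond the black end.

Run:
```python
from h import *
np.set_printoptions(precision=4,suppress=True)
d=np.load("w2.npz");f=lambda u,v,z:pt(d["K"],d["E"],(100+u*.55,v*.55),z)
mid=[];
for n,l,r,v in[("g/w",(303,40),(439,36),0),("w/o",(308,120),(439,117),0),("o/y",(313,196),(440,193),0),("y/b",(317,269),(441,266),0),("b",(321,338),(441,335),0)]:
    a,b=f(*l,.08),f(*r,.08);mid.append((a+b)/2);print(n,a,b,mid[-1],np.linalg.norm(a-b))
mid=np.array(mid);v=mid[0]-mid[-1];print(np.linalg.norm(np.diff(mid,axis=0),axis=1),"row dir",np.degrees(np.arctan2(v[1],v[0])))
a,b=f(315,472,.01),f(466,468,.01);print("plate end",a,b)
a,b=f(330,377,.06),f(441,374,.06);print("pad bottom edge",a,b)
```

```text
g/w [0.5417 0.1203 0.08  ] [0.5966 0.1147 0.08  ] [0.5692 0.1175 0.08  ] 0.05518892550310107
w/o [0.5389 0.0906 0.08  ] [0.5933 0.0848 0.08  ] [0.5661 0.0877 0.08  ] 0.054671779343769794
o/y [0.5362 0.0608 0.08  ] [0.5904 0.0551 0.08  ] [0.5633 0.058  0.08  ] 0.0544758709589191
y/b [0.5331 0.0307 0.08  ] [0.5875 0.0249 0.08  ] [0.5603 0.0278 0.08  ] 0.0546482802788466
b [0.5302 0.0006 0.08  ] [ 0.5842 -0.005   0.08  ] [ 0.5572 -0.0022  0.08  ] 0.05429397884311722
[0.0299 0.0299 0.0303 0.0302] row dir 84.26733557515216
plate end [ 0.5059 -0.0828  0.01  ] [ 0.594  -0.0917  0.01  ]
pad bottom edge [ 0.5291 -0.0206  0.06  ] [ 0.5832 -0.0261  0.06  ]
```

```bash
python3 -m creep '[{"slide":[2,-0.1,0],"roll":-0.16,"claw":91},{"slide":[3.75,-0.21,1],"roll":-0.16,"claw":91},{"slide":[3.75,-0.21,2],"roll":-0.16,"claw":91},{"slide":[3.75,-0.21,3],"roll":-0.16,"claw":91},{"slide":[3.75,-0.21,4],"roll":-0.16,"claw":91},{"slide":[3.75,-0.21,4.65],"roll":-0.16,"claw":91},{"slide":[3.75,-0.21,4.65],"roll":-0.16,"claw":91},{"slide":[3.75,-0.21,4.65],"roll":-0.16,"claw":50},{"slide":[3.75,-0.21,4.65],"roll":-0.16,"claw":50},{"slide":[3.75,-0.21,4.65],"roll":-0.16,"claw":50},{"slide":[3.75,-0.21,4.65],"roll":-0.16,"claw":50},{"slide":[3.75,-0.21,4.65],"roll":-0.16,"claw":50}]'
```

```text
clock: 4.35
position: [0.568, 0.1069, 0.2192]
eef_rot: [[0.099, 0.995, 0.0], [0.995, -0.099, 0.0], [0.0, 0.0, -1.0]]
wrist_force: [-2.4, -0.8, 7.6]
finger_gap: 0.604
grip_force: 30.0
```

```bash
python3 -m creep '[{"slide":[0.05,0,0],"roll":0,"claw":50},{"slide":[0.1,0,0],"roll":0,"claw":50},{"slide":[0.15,0,0],"roll":0,"claw":50}]'; python3 -m creep '[{"slide":[0.02,0,0],"roll":0,"claw":50},{"slide":[0.04,0,0],"roll":0,"claw":50}]'
```

```text
clock: 4.72
position: [0.5688, 0.1127, 0.2193]
eef_rot: [[0.099, 0.995, 0.001], [0.995, -0.099, -0.0], [-0.0, 0.001, -1.0]]
wrist_force: [-0.9, -4.8, 5.9]
finger_gap: 0.601
grip_force: 30.0
clock: 4.97
position: [0.5689, 0.1143, 0.2193]
eef_rot: [[0.099, 0.995, 0.001], [0.995, -0.099, -0.0], [-0.0, 0.001, -1.0]]
wrist_force: [0.1, -5.5, 6.8]
finger_gap: 0.601
grip_force: 30.0
```

```bash
python3 -m creep '[{"slide":[0.025,0,0],"roll":0,"claw":50},{"slide":[0.025,0,0],"roll":0,"claw":50}]'|grep -E "pos|wrist"; python3 -m creep '[{"slide":[0.025,0,0],"roll":0,"claw":50},{"slide":[0.025,0,0],"roll":0,"claw":50}]'|grep -E "pos|wrist"
```

```text
position: [0.569, 0.1154, 0.2192]
wrist_force: [0.4, -4.2, 5.7]
position: [0.5691, 0.1163, 0.2193]
wrist_force: [-0.2, -3.9, 5.3]
```

```bash
for i in 1; do python3 -m creep '[{"slide":[0.025,0,0],"roll":0,"claw":50},{"slide":[0.025,0,0],"roll":0,"claw":50}]'|grep -E "pos|wrist"; done;  python3 -m creep '[{"slide":[0.02,0,0],"roll":0,"claw":50},{"slide":[0.02,0,0],"roll":0,"claw":50}]'|grep -E "pos|wrist"
```

```text
position: [0.5692, 0.1173, 0.2193]
wrist_force: [-0.5, -4.3, 5.4]
position: [0.5693, 0.1181, 0.2193]
wrist_force: [0.1, -3.1, 6.6]
```

```bash
python3 -m creep '[{"slide":[0.02,0,0],"roll":0,"claw":50},{"slide":[0.02,0,0],"roll":0,"claw":50}]'|grep -E "pos|wrist"
```

```text
position: [0.5694, 0.1189, 0.2193]
wrist_force: [-0.6, -5.0, 6.2]
```

```bash
python3 -m creep '[{"slide":[0.02,0,0],"roll":0,"claw":50},{"slide":[0.02,0,0],"roll":0,"claw":50}]'|grep -E "pos|wrist"
```

```text
position: [0.5694, 0.1195, 0.2192]
wrist_force: [-1.4, -7.1, 6.7]
```

```bash
python3 -m creep '[{"slide":[0.02,0,0],"roll":0,"claw":50},{"slide":[0.02,0,0],"roll":0,"claw":50}]'|grep -E "pos|wrist"
```

```text
position: [0.5694, 0.1202, 0.2192]
wrist_force: [-2.2, -9.4, 9.1]
```

```bash
python3 -m creep '[{"slide":[0,0,0],"roll":0,"claw":91},{"slide":[0,0,0],"roll":0,"claw":91},{"slide":[0,0,0],"roll":0,"claw":91},{"slide":[-0.6,0,0],"roll":0,"claw":91},{"slide":[-1.28,0,0],"roll":0,"claw":91},{"slide":[-1.28,0,0],"roll":0,"claw":91},{"slide":[-1.28,0,0],"roll":0,"claw":50},{"slide":[-1.28,0,0],"roll":0,"claw":50},{"slide":[-1.28,0,0],"roll":0,"claw":50},{"slide":[-1.28,0,0],"roll":0,"claw":50},{"slide":[-1.28,0,0],"roll":0,"claw":50}]'; python3 -m creep '[{"slide":[-0.06,0,0],"roll":0,"claw":50},{"slide":[-0.12,0,0],"roll":0,"claw":50},{"slide":[-0.18,0,0],"roll":0,"claw":50},{"slide":[-0.24,0,0],"roll":0,"claw":50},{"slide":[-0.3,0,0],"roll":0,"claw":50},{"slide":[-0.3,0,0],"roll":0,"claw":50}]'
```

```text
clock: 8.1
position: [0.5642, 0.0699, 0.2187]
eef_rot: [[0.099, 0.995, 0.0], [0.995, -0.099, 0.0], [0.0, 0.0, -1.0]]
wrist_force: [0.5, 1.1, -0.1]
finger_gap: 0.601
grip_force: 30.0
clock: 8.85
position: [0.563, 0.0575, 0.2188]
eef_rot: [[0.099, 0.995, -0.0], [0.995, -0.099, -0.0], [-0.0, 0.0, -1.0]]
wrist_force: [-0.3, -0.5, -0.2]
finger_gap: 0.602
grip_force: 30.0
```

```bash
python3 -m creep '[{"slide":[-0.05,0,0],"roll":0,"claw":50},{"slide":[-0.1,0,0],"roll":0,"claw":50},{"slide":[-0.1,0,0],"roll":0,"claw":50}]'|grep -E "pos|wrist"
```

```text
position: [0.5626, 0.0536, 0.2187]
wrist_force: [0.5, -0.5, -1.3]
```

```bash
python3 -m creep '[{"slide":[-0.03,0,0],"roll":0,"claw":50},{"slide":[-0.03,0,0],"roll":0,"claw":50}]'|grep -E "pos|wrist"
```

```text
position: [0.5624, 0.0525, 0.2187]
wrist_force: [0.9, -0.6, -0.7]
```

```bash
python3 -m creep '[{"slide":[-0.025,0,0],"roll":0,"claw":50},{"slide":[-0.025,0,0],"roll":0,"claw":50}]'|grep -E "pos|wrist"
```

```text
position: [0.5623, 0.0516, 0.2187]
wrist_force: [-0.7, 0.4, -0.8]
```

```bash
python3 -m creep '[{"slide":[-0.025,0,0],"roll":0,"claw":50},{"slide":[-0.025,0,0],"roll":0,"claw":50}]'|grep -E "pos|wrist"
python3 - <<'E'
from h import *
import cv2
K,E,p=wrist();cv2.imwrite("pics/w3.png",p[:,:,::-1]);np.savez("w3.npz",K=K,E=E)
E
```

```text
position: [0.5622, 0.0507, 0.2187]
wrist_force: [-0.9, 3.9, -0.5]
```

View pics/w3.png

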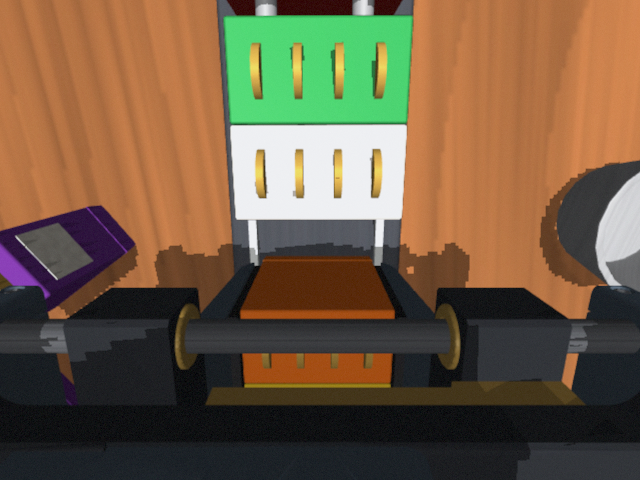

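The gap is opening: white's right edge is at row 219, and orange's top left edge is near row 310. The force is rising, so the right pad is in contact.

```bash
python3 -m creep '[{"slide":[-0.02,0,0],"roll":0,"claw":50},{"slide":[-0.02,0,0],"roll":0,"claw":50}]'|grep -E "pos|wrist"
```

```text
position: [0.5622, 0.05, 0.2187]
wrist_force: [-0.3, 8.5, 0.1]
```

```bash
python3 -m creep '[{"slide":[0,0,0],"roll":0,"claw":91},{"slide":[0,0,0],"roll":0,"claw":91},{"slide":[0,0,0],"roll":0,"claw":91},{"slide":[0,0,-1.2],"roll":0,"claw":91},{"slide":[0,0,-2.5],"roll":0,"claw":91},{"slide":[-1,0.05,-3.6],"roll":0,"claw":91},{"slide":[-2.4,0.1,-4.65],"roll":0,"claw":91},{"slide":[-2.4,0.1,-4.65],"roll":0,"claw":91},{"slide":[-2.4,0.1,-4.65],"roll":0,"claw":91},{"slide":[-2.4,0.1,-4.65],"roll":0,"claw":91},{"slide":[-2.4,0.1,-4.65],"roll":0,"claw":91}]'
python3 - <<'E'
from h import *
import cv2
K,E,p=wrist();cv2.imwrite("pics/w4.png",cv2.resize(p[0:240,180:420,::-1],(600,600),interpolation=cv2.INTER_CUBIC));np.savez("w4.npz",K=K,E=E)
E
```

```text
clock: 11.65
position: [0.5566, -0.0453, 0.4037]
eef_rot: [[0.098, 0.995, -0.002], [0.995, -0.098, 0.0], [0.0, -0.002, -1.0]]
wrist_force: [0.8, -0.3, -0.2]
finger_gap: 0.992
grip_force: 0.0
```

View pics/w4.png

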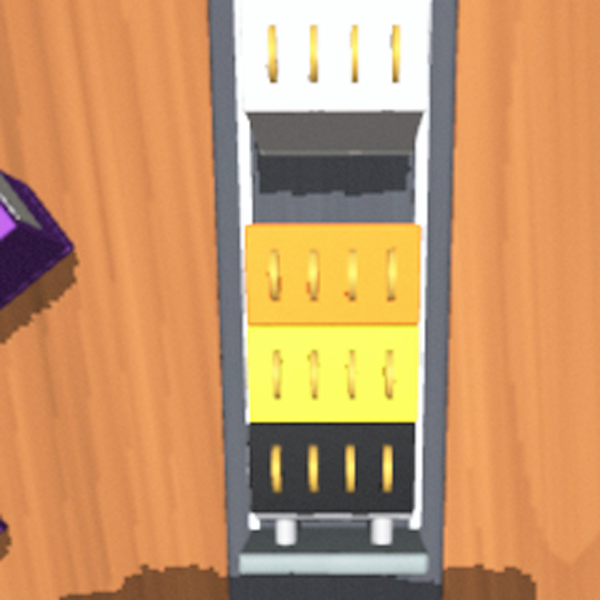

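The opened gap lies between orange's left edge (row 225) and white's right edge (row 112) in the crop, which has scale 0.4. I'll refine both measurements with image code.

Run:
```python
from h import *
import cv2
np.set_printoptions(precision=4,suppress=True)
im=cv2.imread("pics/w1.png").astype(int);d=np.load("w1.npz")
b,g,r=im[...,0],im[...,1],im[...,2]
for th in(150,190):
    m=((b>th)&(b-r>70)).astype(np.uint8);m[:120]=0;m[200:]=0;m[:,:270]=0;m[:,360:]=0
    m=cv2.morphologyEx(m,cv2.MORPH_CLOSE,np.ones((9,9)))
    q=cv2.boxPoints(cv2.minAreaRect(cv2.findNonZero(m)));print(q.round(1).tolist())
    c=np.array([pt(d["K"],d["E"],uv,.07) for uv in q]);print(c.mean(0),np.linalg.norm(np.roll(c,-1,0)-c,axis=1),[np.degrees(np.arctan2(*(c[i+1]-c[i])[[1,0]])) for i in range(3)])
d=np.load("w4.npz");f=lambda u,v:pt(d["K"],d["E"],(180+u*.4,v*.4),.08)
w=(f(246,112)+f(424,112))/2;o=(f(246,225)+f(420,224))/2;o2=(f(249,324)+f(418,324))/2
print("white",w,"orange",o,o2,np.linalg.norm(w-o),np.linalg.norm(o-o2),"mid",(w+o)/2)
```

```text
[[276.79998779296875, 152.89999389648438], [339.6000061035156, 129.0], [352.8999938964844, 163.89999389648438], [290.1000061035156, 187.8000030517578]]
[ 0.5168 -0.2377  0.07  ] [0.0552 0.0302 0.0566 0.0307] [np.float64(12.76383040928201), np.float64(-74.84216752557714), np.float64(-166.72375508065198)]
[[277.3999938964844, 153.39999389648438], [339.29998779296875, 129.3000030517578], [352.70001220703125, 163.8000030517578], [290.79998779296875, 187.89999389648438]]
[ 0.5169 -0.2378  0.07  ] [0.0547 0.0299 0.056  0.0304] [np.float64(13.153188707889631), np.float64(-74.450946683739), np.float64(-166.32992571808)]
white [0.569  0.0999 0.08  ] orange [0.5653 0.0689 0.08  ] [0.5625 0.0398 0.08  ] 0.031280591686168126 0.029241396841668845 mid [0.5671 0.0844 0.08  ]
```

```bash
python3 -m creep '[{"slide":[-1.5,-0.2,0],"roll":-1,"claw":91},{"slide":[-3,-0.3,0],"roll":-1.91,"claw":91},{"slide":[-4.89,-0.52,1],"roll":-1.91,"claw":91},{"slide":[-4.89,-0.52,2],"roll":-1.91,"claw":91},{"slide":[-4.89,-0.52,3],"roll":-1.91,"claw":91},{"slide":[-4.89,-0.52,3],"roll":-1.91,"claw":91},{"slide":[-4.89,-0.52,3],"roll":-1.91,"claw":91},{"slide":[-4.89,-0.52,3],"roll":-1.91,"claw":91}]'
```

```text
clock: 12.7
position: [0.5172, -0.2386, 0.2865]
eef_rot: [[-0.233, 0.973, 0.002], [0.973, 0.233, -0.001], [-0.002, 0.002, -1.0]]
wrist_force: [0.7, 0.5, 0.8]
finger_gap: 0.995
grip_force: 0.0
```

```bash
python3 -m creep '[{"slide":[0.02,0,0.9],"roll":0,"claw":91},{"slide":[0.02,0,1.81],"roll":0,"claw":91},{"slide":[0.02,0,1.81],"roll":0,"claw":91},{"slide":[0.02,0,1.81],"roll":0,"claw":50},{"slide":[0.02,0,1.81],"roll":0,"claw":50},{"slide":[0.02,0,1.81],"roll":0,"claw":50},{"slide":[0.02,0,1.81],"roll":0,"claw":50},{"slide":[0.02,0,1.81],"roll":0,"claw":50}]'
```

```text
clock: 13.7
position: [0.5165, -0.2381, 0.2129]
eef_rot: [[-0.232, 0.973, 0.0], [0.973, 0.232, -0.0], [-0.0, 0.0, -1.0]]
wrist_force: [-0.9, 0.9, 8.6]
finger_gap: 0.603
grip_force: 30.0
```

```bash
python3 -m creep '[{"slide":[0,0,-0.5],"roll":0,"claw":50},{"slide":[0,0,-1.6],"roll":0,"claw":50},{"slide":[0,0,-2.87],"roll":0,"claw":50},{"slide":[1,0.4,-2.87],"roll":0.4,"claw":50},{"slide":[2.2,0.9,-2.87],"roll":1,"claw":50},{"slide":[3.4,1.4,-2.87],"roll":1.6,"claw":50},{"slide":[4.6,1.9,-2.87],"roll":1.91,"claw":50},{"slide":[5.8,2.4,-2.87],"roll":1.91,"claw":50},{"slide":[6.8,2.8,-2.87],"roll":1.91,"claw":50},{"slide":[7.4,3.05,-2.87],"roll":1.91,"claw":50},{"slide":[7.55,3.1,-2.87],"roll":1.91,"claw":50},{"slide":[7.55,3.1,-2.87],"roll":1.91,"claw":50},{"slide":[7.55,3.1,-2.87],"roll":1.91,"claw":50},{"slide":[7.55,3.1,-2.87],"roll":1.91,"claw":50}]'
python3 - <<'E'
from h import *
import cv2
K,E,p=wrist();cv2.imwrite("pics/w5.png",p[:,:,::-1])
K,E,p=fixed("side");cv2.imwrite("pics/s5.png",p[:,:,::-1])
E
```

```text
clock: 15.45
position: [0.5669, 0.0838, 0.3272]
eef_rot: [[0.1, 0.995, -0.0], [0.995, -0.1, -0.0], [-0.0, -0.0, -1.0]]
wrist_force: [0.1, -0.4, -0.7]
finger_gap: 0.603
grip_force: 30.0
```

View pics/w5.png

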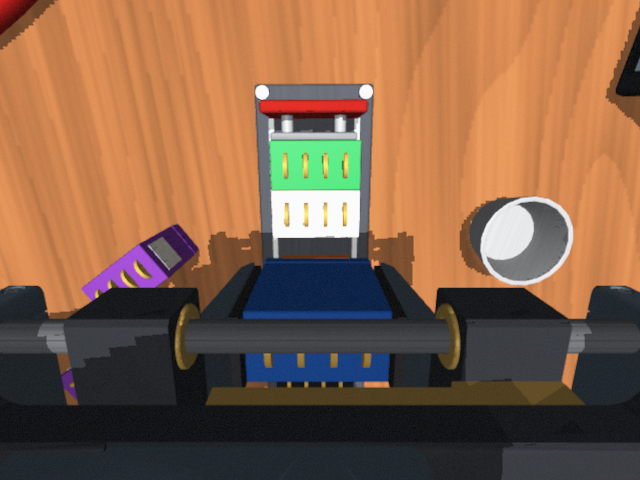

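Blue (cols 247–390) is centred on the row (cols 272–361), and the gap is below it. I'll descend gently.

```bash
python3 -m creep '[{"slide":[0.015,0,0.4],"roll":0,"claw":50},{"slide":[0.015,0,0.8],"roll":0,"claw":50},{"slide":[0.015,0,0.8],"roll":0,"claw":50},{"slide":[0.015,0,0.9],"roll":0,"claw":50},{"slide":[0.015,0,0.98],"roll":0,"claw":50},{"slide":[0.015,0,0.98],"roll":0,"claw":50}]'|grep -E "clo|pos|wrist|gap"
```

```text
clock: 16.3
position: [0.567, 0.0852, 0.2879]
wrist_force: [-0.1, -0.0, -1.3]
finger_gap: 0.603
```

```bash
python3 -m creep '[{"slide":[0,0,0.05],"roll":0,"claw":50},{"slide":[0,0,0.1],"roll":0,"claw":50},{"slide":[0,0,0.1],"roll":0,"claw":50}]'|grep -E "clo|pos|wrist|gap"
```

```text
clock: 16.68
position: [0.567, 0.0852, 0.2838]
wrist_force: [0.7, 0.3, -1.0]
finger_gap: 0.601
```

```bash
python3 -m creep '[{"slide":[-0.02,0,0],"roll":0,"claw":50},{"slide":[-0.02,0,0.05],"roll":0,"claw":50},{"slide":[-0.02,0,0.1],"roll":0,"claw":50},{"slide":[-0.02,0,0.1],"roll":0,"claw":50}]'|grep -E "clo|pos|wrist|gap"
```

```text
clock: 17.18
position: [0.5669, 0.0844, 0.2797]
wrist_force: [-0.8, -0.9, -1.6]
finger_gap: 0.602
```

```bash
python3 -m creep '[{"slide":[0,0,0.05],"roll":0,"claw":50},{"slide":[0,0,0.1],"roll":0,"claw":50},{"slide":[0,0,0.1],"roll":0,"claw":50}]'|grep -E "clo|pos|wrist|gap"
```

```text
clock: 17.55
position: [0.5669, 0.0844, 0.2757]
wrist_force: [0.4, 0.3, -1.2]
finger_gap: 0.603
```

```bash
python3 -m creep '[{"slide":[0,0,0.1],"roll":0,"claw":50},{"slide":[0,0,0.2],"roll":0,"claw":50},{"slide":[0,0,0.2],"roll":0,"claw":50}]'|grep -E "clo|pos|wrist|gap"
```

```text
clock: 17.92
position: [0.5668, 0.0843, 0.2675]
wrist_force: [-0.4, -1.8, -1.6]
finger_gap: 0.602
```

```bash
python3 -m creep '[{"slide":[0,0,0.15],"roll":0,"claw":50},{"slide":[0,0,0.3],"roll":0,"claw":50},{"slide":[0,0,0.5],"roll":0,"claw":50},{"slide":[0,0,0.5],"roll":0,"claw":50}]'|grep -E "clo|pos|wrist|gap"
```

```text
clock: 18.42
position: [0.5667, 0.0844, 0.2471]
wrist_force: [0.4, -3.1, -2.0]
finger_gap: 0.603
```

```bash
python3 -m creep '[{"slide":[0,0,0.15],"roll":0,"claw":50},{"slide":[0,0,0.3],"roll":0,"claw":50},{"slide":[0,0,0.45],"roll":0,"claw":50},{"slide":[0,0,0.45],"roll":0,"claw":50}]'|grep -E "clo|pos|wrist|gap"
```

```text
clock: 18.92
position: [0.5668, 0.0843, 0.2294]
wrist_force: [0.2, -3.6, -3.0]
finger_gap: 0.601
```

```bash
python3 -m creep '[{"slide":[0,0,0.05],"roll":0,"claw":50},{"slide":[0,0,0.1],"roll":0,"claw":50},{"slide":[0,0,0.12],"roll":0,"claw":50},{"slide":[0,0,0.12],"roll":0,"claw":50}]'|grep -E "clo|pos|wrist|gap"
```

```text
clock: 19.42
position: [0.567, 0.0843, 0.2252]
wrist_force: [-0.1, -4.9, 0.8]
finger_gap: 0.6
```

```bash
python3 -m creep '[{"slide":[0,0,0.02],"roll":0,"claw":50},{"slide":[0,0,0.03],"roll":0,"claw":50},{"slide":[0,0,0.03],"roll":0,"claw":50}]'|grep -E "clo|pos|wrist|gap"
```

```text
clock: 19.8
position: [0.567, 0.0843, 0.2241]
wrist_force: [-2.1, -5.7, 2.3]
finger_gap: 0.604
```

```bash
python3 -m creep '[{"slide":[0,0,0.03],"roll":0,"claw":50},{"slide":[0,0,0.03],"roll":0,"claw":50}]'|grep -E "clo|pos|wrist|gap"
```

```text
clock: 20.05
position: [0.567, 0.0843, 0.2229]
wrist_force: [-0.2, -5.1, 1.9]
finger_gap: 0.601
```

```bash
python3 -m creep '[{"slide":[0,0,0.02],"roll":0,"claw":50},{"slide":[0,0,0.02],"roll":0,"claw":50}]'|grep -E "clo|pos|wrist|gap"
```

```text
clock: 20.3
position: [0.5671, 0.0843, 0.2229]
wrist_force: [-6.9, -5.7, 19.1]
finger_gap: 0.602
```

Firm seating at the expected height (TCP 0.2229, 19 N). I'll release, rise and check.

```bash
python3 -m creep '[{"slide":[0,0,0],"roll":0,"claw":91},{"slide":[0,0,0],"roll":0,"claw":91},{"slide":[0,0,0],"roll":0,"claw":91},{"slide":[0,0,0],"roll":0,"claw":91},{"slide":[0,0,-1.2],"roll":0,"claw":91},{"slide":[0,0,-2.5],"roll":0,"claw":91},{"slide":[-1.5,0,-3.8],"roll":0,"claw":91},{"slide":[-3,0,-4.5],"roll":0,"claw":91},{"slide":[-3,0,-4.5],"roll":0,"claw":91},{"slide":[-3,0,-4.5],"roll":0,"claw":91}]'|grep -E "clo|pos|wrist|gap"
python3 - <<'E'
from h import *
import cv2
K,E,p=wrist();a=cv2.resize(p[0:240,200:440],(400,400),interpolation=cv2.INTER_CUBIC)
K,E,p=fixed("side");b=cv2.resize(p[150:310,265:425],(400,400),interpolation=cv2.INTER_CUBIC)
cv2.imwrite("pics/f.png",np.hstack([a,b])[:,:,::-1])
E
```

```text
clock: 21.55
position: [0.555, -0.0356, 0.4022]
wrist_force: [-0.2, -0.5, -0.1]
finger_gap: 0.997
```

View pics/f.png

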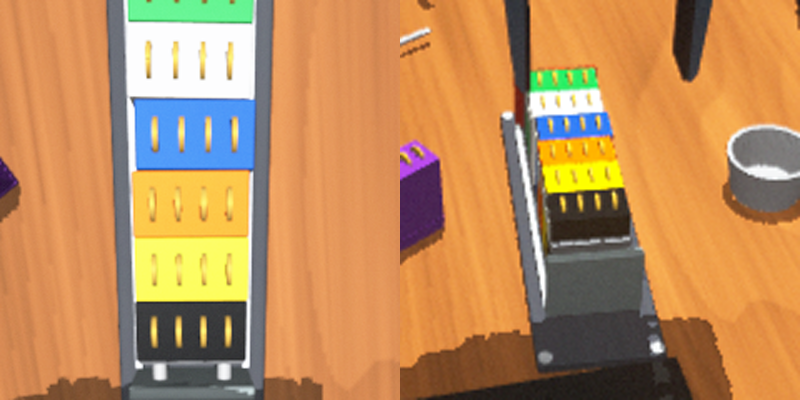

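In both views blue stands level and in line between orange and white, at about (195,135) in the left crop.

```bash
python3 -c "
from bench import manip
print(manip.finish_job())"
```

```text
the job is handed in; nothing more can be done
None
```

The blue magazine is back in the rack directly left of the orange one, seated fully home, released and level with the others; the job was handed in at about 22 s (no verdict was returned).

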